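# Turn round the spindle rings for reassembly

## Task

The four rings of the press's guide spindle sit on the wooden strip-down rack in the order they came off, the first one off next to the rack's red end. Move them to the blue assembly rack, one ring to a post and fully down on its seat, in the order they go back on, which is the reverse: the last one off goes next to the red end of the blue rack, and so on to the first one off on the post farthest from it.

Things in the scene. Friction and masses are not known exactly. Their poses are not given: they have to be found in the camera images.
- assembly_rack: assembly rack, empty: blue base, aluminium seats. Fixed, on a 2 mm mat. Origin under the middle of its 64 x 225 x 12 mm base. Four upright 10 mm posts at x = 0, y = +82.5, +27.5, -27.5, -82.5 mm; 34 mm seats, tops at z = 22 mm; post tips z = 49 mm. +y points to the red end stop (24 mm high, y = +117 mm), to the robot's left within 0.2 rad. About 350 mm left or right of the other rack.
- stripdown_rack: strip-down rack, holding the rings: pale wooden base, black seats. Fixed, on a 2 mm mat. Origin under the middle of its 64 x 225 x 12 mm base. Four upright 10 mm posts at x = 0, y = +82.5, +27.5, -27.5, -82.5 mm; 34 mm seats, tops at z = 22 mm; post tips z = 49 mm. +y points to the red end stop (24 mm high, y = +117 mm), to the robot's left within 0.2 rad.
- ring_steel: bright grey steel spacer ring, 42 mm outside, 12 mm high, 50 g. Starts on a strip-down post, underside on the seat. Round: yaw means nothing; z upright; origin on the axis at the underside. 26 mm bore: 8 mm play round a post. Next ring is 55 mm along the row: grip across the row.
- bush_brass: yellow brass flanged bush, 90 g: flange 44 mm across and 5 mm thick at the bottom, above it a 36 mm hub up to 18 mm; grip the hub. Starts on a strip-down post, underside on the seat. Round: yaw means nothing; z upright; origin on the axis at the underside. 26 mm bore: 8 mm play round a post. Next ring is 55 mm along the row: grip across the row.
- collar_black: black clamp collar with a steel-coloured slit, 44 mm outside, 15 mm high, 70 g. Starts on a strip-down post, underside on the seat. Round: yaw means nothing; z upright; origin on the axis at the underside. 26 mm bore: 8 mm play round a post. Next ring is 55 mm along the row: grip across the row.
- buffer_orange: orange plastic buffer ring, 40 mm outside, 20 mm high, 50 g. Starts on a strip-down post, underside on the seat. Round: yaw means nothing; z upright; origin on the axis at the underside. 26 mm bore: 8 mm play round a post. Next ring is 55 mm along the row: grip across the row.
There are look-alikes about, which are no part of the job. Several things have the shape of the collar_black; the one meant has the colours described above.

How it is judged:
At the end, for the whole second after the job is handed in: Each ring is on a post of the blue rack (within 11 mm of the post's axis), seated to 4 mm in height, upright and at rest, one to a post, the row being the reverse of the row on the wooden rack, both counted from the red end: first to fourth post, second to third, third to second, fourth to first (((y of assembly_rack in the frame of stripdown_rack below 0 m and y of ring_steel in the frame of assembly_rack between 0.0715 and 0.0935 m and distance of ring_steel from where it was at the start of the episode between 0.158 and 0.212 m) or (y of assembly_rack in the frame of stripdown_rack above 0 m and y of ring_steel in the frame of assembly_rack between 0.0715 and 0.0935 m and distance of ring_steel from where it was at the start of the episode between 0.488 and 0.542 m) or (y of assembly_rack in the frame of stripdown_rack below 0 m and y of ring_steel in the frame of assembly_rack between 0.0165 and 0.0385 m and distance of ring_steel from where it was at the start of the episode between 0.268 and 0.322 m) or (y of assembly_rack in the frame of stripdown_rack above 0 m and y of ring_steel in the frame of assembly_rack between 0.0165 and 0.0385 m and distance of ring_steel from where it was at the start of the episode between 0.378 and 0.432 m) or (y of assembly_rack in the frame of stripdown_rack below 0 m and y of ring_steel in the frame of assembly_rack between -0.0385 and -0.0165 m and distance of ring_steel from where it was at the start of the episode between 0.378 and 0.432 m) or (y of assembly_rack in the frame of stripdown_rack above 0 m and y of ring_steel in the frame of assembly_rack between -0.0385 and -0.0165 m and distance of ring_steel from where it was at the start of the episode between 0.268 and 0.322 m) or (y of assembly_rack in the frame of stripdown_rack below 0 m and y of ring_steel in the frame of assembly_rack between -0.0935 and -0.0715 m and distance of ring_steel from where it was at the start of the episode between 0.488 and 0.542 m) or (y of assembly_rack in the frame of stripdown_rack above 0 m and y of ring_steel in the frame of assembly_rack between -0.0935 and -0.0715 m and distance of ring_steel from where it was at the start of the episode between 0.158 and 0.212 m)) and x of ring_steel in the frame of assembly_rack between -0.011 and 0.011 m and z of ring_steel in the frame of assembly_rack between 0.018 and 0.026 m and angle between each of ring_steel, bush_brass, collar_black, buffer_orange's own z axis and vertical below 0.12 rad and linear speed of each of ring_steel, bush_brass, collar_black, buffer_orange below 0.02 m/s and ((y of assembly_rack in the frame of stripdown_rack below 0 m and y of bush_brass in the frame of assembly_rack between 0.0715 and 0.0935 m and distance of bush_brass from where it was at the start of the episode between 0.158 and 0.212 m) or (y of assembly_rack in the frame of stripdown_rack above 0 m and y of bush_brass in the frame of assembly_rack between 0.0715 and 0.0935 m and distance of bush_brass from where it was at the start of the episode between 0.488 and 0.542 m) or (y of assembly_rack in the frame of stripdown_rack below 0 m and y of bush_brass in the frame of assembly_rack between 0.0165 and 0.0385 m and distance of bush_brass from where it was at the start of the episode between 0.268 and 0.322 m) or (y of assembly_rack in the frame of stripdown_rack above 0 m and y of bush_brass in the frame of assembly_rack between 0.0165 and 0.0385 m and distance of bush_brass from where it was at the start of the episode between 0.378 and 0.432 m) or (y of assembly_rack in the frame of stripdown_rack below 0 m and y of bush_brass in the frame of assembly_rack between -0.0385 and -0.0165 m and distance of bush_brass from where it was at the start of the episode between 0.378 and 0.432 m) or (y of assembly_rack in the frame of stripdown_rack above 0 m and y of bush_brass in the frame of assembly_rack between -0.0385 and -0.0165 m and distance of bush_brass from where it was at the start of the episode between 0.268 and 0.322 m) or (y of assembly_rack in the frame of stripdown_rack below 0 m and y of bush_brass in the frame of assembly_rack between -0.0935 and -0.0715 m and distance of bush_brass from where it was at the start of the episode between 0.488 and 0.542 m) or (y of assembly_rack in the frame of stripdown_rack above 0 m and y of bush_brass in the frame of assembly_rack between -0.0935 and -0.0715 m and distance of bush_brass from where it was at the start of the episode between 0.158 and 0.212 m)) and x of bush_brass in the frame of assembly_rack between -0.011 and 0.011 m and z of bush_brass in the frame of assembly_rack between 0.018 and 0.026 m and ((y of assembly_rack in the frame of stripdown_rack below 0 m and y of collar_black in the frame of assembly_rack between 0.0715 and 0.0935 m and distance of collar_black from where it was at the start of the episode between 0.158 and 0.212 m) or (y of assembly_rack in the frame of stripdown_rack above 0 m and y of collar_black in the frame of assembly_rack between 0.0715 and 0.0935 m and distance of collar_black from where it was at the start of the episode between 0.488 and 0.542 m) or (y of assembly_rack in the frame of stripdown_rack below 0 m and y of collar_black in the frame of assembly_rack between 0.0165 and 0.0385 m and distance of collar_black from where it was at the start of the episode between 0.268 and 0.322 m) or (y of assembly_rack in the frame of stripdown_rack above 0 m and y of collar_black in the frame of assembly_rack between 0.0165 and 0.0385 m and distance of collar_black from where it was at the start of the episode between 0.378 and 0.432 m) or (y of assembly_rack in the frame of stripdown_rack below 0 m and y of collar_black in the frame of assembly_rack between -0.0385 and -0.0165 m and distance of collar_black from where it was at the start of the episode between 0.378 and 0.432 m) or (y of assembly_rack in the frame of stripdown_rack above 0 m and y of collar_black in the frame of assembly_rack between -0.0385 and -0.0165 m and distance of collar_black from where it was at the start of the episode between 0.268 and 0.322 m) or (y of assembly_rack in the frame of stripdown_rack below 0 m and y of collar_black in the frame of assembly_rack between -0.0935 and -0.0715 m and distance of collar_black from where it was at the start of the episode between 0.488 and 0.542 m) or (y of assembly_rack in the frame of stripdown_rack above 0 m and y of collar_black in the frame of assembly_rack between -0.0935 and -0.0715 m and distance of collar_black from where it was at the start of the episode between 0.158 and 0.212 m)) and x of collar_black in the frame of assembly_rack between -0.011 and 0.011 m and z of collar_black in the frame of assembly_rack between 0.018 and 0.026 m and ((y of assembly_rack in the frame of stripdown_rack below 0 m and y of buffer_orange in the frame of assembly_rack between 0.0715 and 0.0935 m and distance of buffer_orange from where it was at the start of the episode between 0.158 and 0.212 m) or (y of assembly_rack in the frame of stripdown_rack above 0 m and y of buffer_orange in the frame of assembly_rack between 0.0715 and 0.0935 m and distance of buffer_orange from where it was at the start of the episode between 0.488 and 0.542 m) or (y of assembly_rack in the frame of stripdown_rack below 0 m and y of buffer_orange in the frame of assembly_rack between 0.0165 and 0.0385 m and distance of buffer_orange from where it was at the start of the episode between 0.268 and 0.322 m) or (y of assembly_rack in the frame of stripdown_rack above 0 m and y of buffer_orange in the frame of assembly_rack between 0.0165 and 0.0385 m and distance of buffer_orange from where it was at the start of the episode between 0.378 and 0.432 m) or (y of assembly_rack in the frame of stripdown_rack below 0 m and y of buffer_orange in the frame of assembly_rack between -0.0385 and -0.0165 m and distance of buffer_orange from where it was at the start of the episode between 0.378 and 0.432 m) or (y of assembly_rack in the frame of stripdown_rack above 0 m and y of buffer_orange in the frame of assembly_rack between -0.0385 and -0.0165 m and distance of buffer_orange from where it was at the start of the episode between 0.268 and 0.322 m) or (y of assembly_rack in the frame of stripdown_rack below 0 m and y of buffer_orange in the frame of assembly_rack between -0.0935 and -0.0715 m and distance of buffer_orange from where it was at the start of the episode between 0.488 and 0.542 m) or (y of assembly_rack in the frame of stripdown_rack above 0 m and y of buffer_orange in the frame of assembly_rack between -0.0935 and -0.0715 m and distance of buffer_orange from where it was at the start of the episode between 0.158 and 0.212 m)) and x of buffer_orange in the frame of assembly_rack between -0.011 and 0.011 m and z of buffer_orange in the frame of assembly_rack between 0.018 and 0.026 m); the robot touches nothing.
It also fails if it takes over 88 s, if anything falls off the work surface, if the arm or the gripper's body presses on something with over 40 N, if the wrist force passes 120 N, or if a joint passes its speed limit or range.

## Robot

A 6-joint arm with a two-finger parallel gripper is mounted at the origin on a cart in front of the work surface, level with it; the furniture and walls round the work are solid. World frame = base frame: x ahead of the robot, y to its left, z up, the work surface at z = 0. Lengths are in m, angles in rad, forces in N, time in s.
With the tool pointing down it reaches from about 0.25 to 0.775 m from the base axis. Payload 4 kg.
Tool frame: the origin (TCP) lies at the very end of the fingers, on their centre line; the grasp point (between the pads) lies 19 mm behind it (tcp_to_grasp is the distance from the TCP to the grasp point, in m); z points along the fingers, y is the line along which they close (so a half turn about z gives the same grasp; the last joint's range is limited). The gripper opens to 94 mm and grips with 3 to 60 N. Pads are 16 mm wide; open, the fingers measure 119 mm over their backs; the gripper's body (75 mm by 177 mm) begins 78 mm behind the grasp point.
Start: joints at [1.06, 0.087, 1.371, -0, 1.684, -0.103], TCP at [0.218, 0.505, 0.206] pointing down, gripper open.
Joint ranges: [-3.1, 3.1], [-0.76, 2.03], [0.27, 2.55], [-1.08, 4.22], [0.17, 2.65], [-2.57, 2.57]. Speed limits (rad/s): [2.79, 2.79, 3.14, 3.14, 3.14, 3.14].

## Interface

Orientations are given as [roll, pitch, yaw] about the fixed x, y, z axes, in that order (R = Rz(yaw) Ry(pitch) Rx(roll)).
In Python, from bench import * gives the robot as it stands.
- The arm moves only by the tool shift_gripper, called as name(argument=value, ...), one argument or row to a line, values as JSON. Schema: {"type":"object","properties":{"rows":{"type":"array","items":{"type":"object","properties":{"jaw":{"type":"number"},"sx":{"type":"number"},"sy":{"type":"number"},"sz":{"type":"number"},"turn":{"type":"number"}},"additionalProperties":false,"required":["jaw"]},"minItems":1,"maxItems":20},"only":{"type":"string"},"quiet":{"type":"boolean"},"lines":{"type":"string"}},"required":["rows"],"additionalProperties":false}. rows is a list of rows, 1 to 20 of them, each an object with the fields jaw (the finger opening in m), sx, sy, sz (the shift in m), turn (a turn about the tool's z in rad); a field left out counts as zero (the opening has to be given); each row shifts and turns the commanded pose from where the row before left it, along the tool's axes as they then stand; what a row does not reach is not made up. A row lasts 1/12 s, in which the tool goes at most 0.0417 m and 0.125 rad, less where a joint would pass 70% of its speed; a pose out of reach is approached as far as the arm can. The fingers move at their own pace and stop on an object; the grip force is fixed at half the most. Time passes only in rows, so rows that do not move let the fingers close. The tool returns the time, the measured TCP pose, the force, the opening and the grip force at its end. only (a regular expression) keeps the lines of the reply that match it, lines (a string "A,B") keeps lines A to B, and quiet returns only ok. Input that does not fit is refused with a message, and nothing moves.
- get_obs(): the state, without advancing time (a new reading comes with each control period).
- snapshot(name): name is "side" or "top" or "wrist"; returns a dict with "color" (384x512x3 uint8, blue, green, red), "fx", "fy", "cx", "cy" (pixels), "extrinsics" (4x4, takes a point from world to camera coordinates). Camera axes: x right, y down, z forward; pixel columns grow to the right and rows downward; lengths in m; the calibration is good to about 2 mm. The wrist camera is an equidistant fisheye: a pixel r from the principal point sees the ray r / f radians off the axis. A picture is of the moment at which its call begins. There is no depth.
- close_job(): hands the job in; it is judged then, once.
The state is a dict: "time": time; "joint_positions": joint angles; "qvel": joint speeds; "joint_torque": joint torques, N m; "tool_pos": TCP position; "ee_rot": TCP orientation; "wrist_force": force on the tool from outside, world axes, zero at the start; "wrist_torque": the same for the moment, N m; "width": finger opening in m; "finger_force": force on a finger pad.
Only numpy, scipy, OpenCV 4.12 (cv2) and the standard library are available. Lean on these libraries where they do the work, as an engineer would, in place of code of your own. Each camera call takes 0.05 s, during which the arm holds its last target. There are 200 camera calls.

## Working session

There is one attempt and no reset: what is moved stays moved. The work goes in short steps, Python scripts to look and compute and a tool call to move; the robot and the scene stay as the last step left them, time stands still between calls to the robot, and variables do not carry over. Pictures are saved under pics/ and viewed, at most 14 in all, crops included, and the job is handed in when it is done.

```bash
mkdir -p pics; ls
```

Run:
```python
from bench import *
import cv2,numpy as np
o=get_obs();print({k:np.round(v,3) for k,v in o.items()})
for n in ("top","side"):
    s=snapshot(n);cv2.imwrite(f"pics/{n}0.png",s["color"]);print(n,s["fx"],s["fy"],s["cx"],s["cy"],np.round(s["extrinsics"],4).tolist())
```

```text
pics
{'time': np.float64(0.0), 'joint_positions': array([ 1.06 ,  0.088,  1.372, -0.   ,  1.684, -0.103]), 'qvel': array([ 0.   , -0.   ,  0.002,  0.   ,  0.002, -0.   ]), 'joint_torque': array([ 1.0000e-03, -3.4019e+01, -3.0243e+01,  7.2000e-02,  3.3000e-02,
       -0.0000e+00]), 'tool_pos': array([0.218, 0.504, 0.204]), 'ee_rot': array([-3.139, -0.   ,  2.734]), 'wrist_force': array([0.317, 1.135, 0.475]), 'wrist_torque': array([-0.006,  0.025, -0.039]), 'finger_force': np.float64(0.0), 'width': np.float64(0.094)}
top 475.14514932175393 475.14514932175393 258.2686087943014 197.00533253240278 [[0.0323, -0.9995, -0.0016, -0.0883], [-0.9797, -0.0313, -0.1979, 0.6011], [0.1978, 0.0079, -0.9802, 1.2054], [0.0, 0.0, 0.0, 1.0]]
side 480.33534376954196 480.33534376954196 258.4438496772561 188.96440378689957 [[-0.9889, -0.1482, 0.0133, 0.5785], [-0.1026, 0.6142, -0.7824, 0.1421], [0.1078, -0.7751, -0.6226, 1.0785], [0.0, 0.0, 0.0, 1.0]]
```

View pics/top0.png

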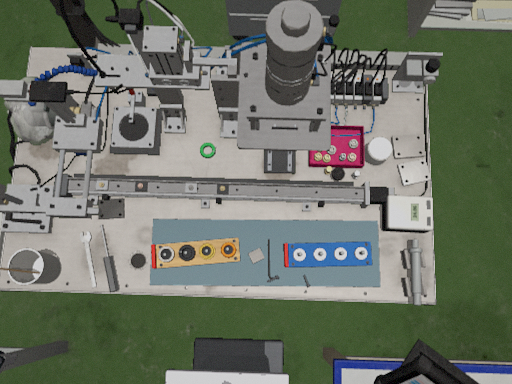

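View pics/side0.png

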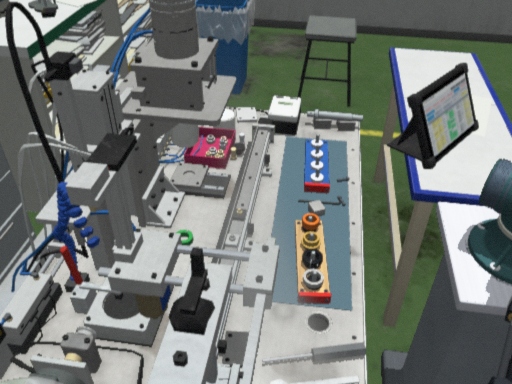

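Both views show the wooden rack on the left, around top pixel (195,253), with its red end on the left, and the blue rack on the right around (328,254). Counted from the red end, the rings look like steel, black, brass, orange. A loose black look-alike lies at (138,260). I'll zoom in to check the order and get pixel measurements.

Run:
```python
import cv2,numpy as np
t=cv2.imread("pics/top0.png");s=cv2.imread("pics/side0.png")
a=cv2.resize(t[235:275,142:252],None,fx=7,fy=7,interpolation=cv2.INTER_CUBIC)
b=cv2.resize(t[235:275,274:384],None,fx=7,fy=7,interpolation=cv2.INTER_CUBIC)
cv2.imwrite("pics/top_crop.png",np.vstack([a,b]))
cv2.imwrite("pics/side_crop.png",cv2.resize(s[130:310,270:360],None,fx=3.3,fy=3.3,interpolation=cv2.INTER_CUBIC))
```

```text
(no output)
```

View pics/top_crop.png

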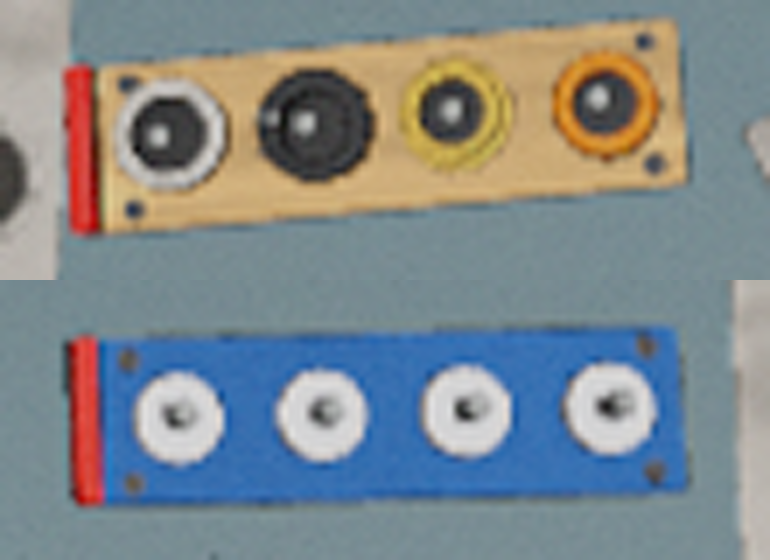

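View pics/side_crop.png

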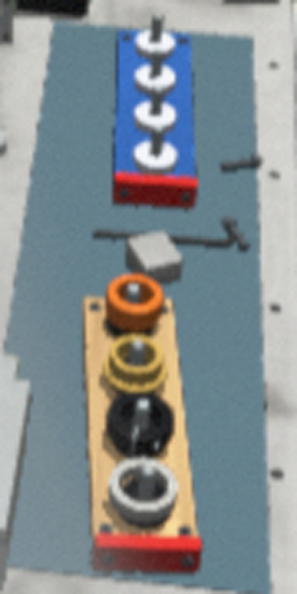

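The order from the red end is confirmed: steel, black (its slit is visible), brass, orange. So the blue rack, from its red end, must hold orange, brass, black, steel. Next I'll fit both rack poses from these pixels and cross-check between the cameras.

Create h.py:
```python
import numpy as np, json
from scipy.optimize import least_squares
YS=np.array([.0825,.0275,-.0275,-.0825])
def proj(s,P):
    E=np.array(s["extrinsics"]);c=P@E[:3,:3].T+E[:3,3]
    return np.c_[s["fx"]*c[:,0]/c[:,2]+s["cx"],s["fy"]*c[:,1]/c[:,2]+s["cy"]]
def world(p,L):
    L=np.atleast_2d(L).astype(float);c,s=np.cos(p[2]),np.sin(p[2])
    return np.c_[p[0]+c*L[:,0]-s*L[:,1],p[1]+s*L[:,0]+c*L[:,1],L[:,2]]
def fit(obs,p0=(.45,0,0)):
    f=lambda p:np.concatenate([(proj(s,world(p,L))-px).ravel() for s,L,px in obs])
    r=least_squares(f,p0,loss="soft_l1");return r.x,np.round(r.fun,1)
```

Run:
```python
from bench import *
from h import *
t=snapshot("top");s=snapshot("side")
T=lambda a,v0,u0:(np.array(a)+.5)/7-.5+np.array([u0,v0])
S=lambda a:(np.array(a)+.5)/3.3-.5+np.array([270,130])
z=lambda h:np.c_[0*YS,YS,0*YS+h]
bs=T([(179,138),(322,135),(467,131),(611,128)],235,274); bc=T([(677,328-280),(688,490-280)],235,274)
C=[[.032,-.1125,.014],[-.032,-.1125,.014]]
ws=T([(171,134),(316,125),(457,114),(606,104)],235,142); wc=T([(678,20),(688,184)],235,142)
L=z(0);L[:,2]=[.036,.039,.037,.044]
sb=S([(155,155),(155,115),(155,77),(155,42)]);sw=S([(143,487),(141,416),(136,354),(135,291)])
for nm,o in dict(blue_top=[(t,z(.024),bs),(t,C,bc)],blue_side=[(s,z(.024),sb)],wood_top=[(t,L,ws),(t,C,wc)],wood_side=[(s,L,sw)]).items():
    p,r=fit(o);print(nm,np.round(p,4),r.tolist())
```

```text
blue_top [ 0.4627 -0.2654  0.0549] [-0.0, -0.0, 0.1, -0.0, -0.1, 0.1, -0.1, 0.0, -0.0, -0.3, 0.1, 0.3]
blue_side [ 0.4632 -0.2583  0.054 ] [-0.0, 0.1, -0.0, -0.0, 0.0, 0.0, 0.0, -0.1]
wood_top [0.4555 0.0893 0.1052] [-0.2, 0.2, -0.4, -0.1, 0.3, -0.0, -0.4, -0.4, 0.3, 0.1, 0.4, 0.3]
wood_side [0.4561 0.0939 0.1003] [0.1, -0.9, -0.2, -0.3, 0.2, 0.8, -0.1, 0.7]
```

Add to h.py:
```python
from scipy.spatial.transform import Rotation as Ro
def togo(o,xyz,yaw=None):
    R=Ro.from_euler("xyz",o["ee_rot"]).as_matrix();d=R.T@(np.array(xyz)-o["tool_pos"])
    t=0 if yaw is None else -(yaw-o["ee_rot"][2])
    print("tool d",np.round(d,4),"turn",round(t,3),"tcp",np.round(o["tool_pos"],4),"yaw",round(o["ee_rot"][2],4),"t",round(float(o["time"]),2),"w",round(float(o["width"]),4))
```

```text
(no output)
```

shift_gripper(
  rows=[
    {"jaw":0.094,"turn":0.1176},
    {"jaw":0.094,"turn":0.1176},
    {"jaw":0.094,"turn":0.1176},
    {"jaw":0.094,"turn":0.1176},
    {"jaw":0.094,"turn":0.1176},
    {"jaw":0.094,"turn":0.1176},
    {"jaw":0.094,"turn":0.1176},
    {"jaw":0.094,"turn":0.1176},
    {"jaw":0.094,"turn":0.1176},
    {"jaw":0.094},
  ],
)

```text
time: 1.03
tool_pos: [0.2181, 0.5048, 0.2052]
ee_rot: [-3.141, 0.0, 1.673]
wrist_force: [0.1, 0.3, 0.3]
width: 0.0937
finger_force: 0.0
```

Run:
```python
from bench import *
from h import *
togo(get_obs(),[.4555,.0893,.2],1.676)
```

```text
tool d [-0.4376  0.1936  0.0053] turn -0.003 tcp [0.2181 0.5048 0.2052] yaw 1.6735 t 1.03 w 0.0937
```

shift_gripper(
  rows=[
    {"jaw":0.094,"sx":-0.0337,"sy":0.0149},
    {"jaw":0.094,"sx":-0.0337,"sy":0.0149},
    {"jaw":0.094,"sx":-0.0337,"sy":0.0149},
    {"jaw":0.094,"sx":-0.0337,"sy":0.0149},
    {"jaw":0.094,"sx":-0.0337,"sy":0.0149},
    {"jaw":0.094,"sx":-0.0337,"sy":0.0149},
    {"jaw":0.094,"sx":-0.0337,"sy":0.0149},
    {"jaw":0.094,"sx":-0.0337,"sy":0.0149},
    {"jaw":0.094,"sx":-0.0337,"sy":0.0149},
    {"jaw":0.094,"sx":-0.0337,"sy":0.0149},
    {"jaw":0.094,"sx":-0.0337,"sy":0.0149},
    {"jaw":0.094,"sx":-0.0337,"sy":0.0149},
    {"jaw":0.094,"sx":-0.0337,"sy":0.0149},
    {"jaw":0.094},
    {"jaw":0.094},
  ],
)

```text
time: 2.28
tool_pos: [0.4569, 0.088, 0.2051]
ee_rot: [-3.141, -0.0, 1.674]
wrist_force: [0.4, 0.1, -0.4]
width: 0.094
finger_force: 0.0
```

Run:
```python
from bench import *
from h import *
import cv2
togo(get_obs(),[.4555,.0893,.2],1.676)
w=snapshot("wrist");cv2.imwrite("pics/w1.png",cv2.resize(w["color"],None,fx=1.5,fy=1.5))
print(w["fx"],w["cx"],w["cy"],np.round(w["extrinsics"],4).tolist())
```

```text
tool d [ 0.0014 -0.0012  0.0051] turn -0.002 tcp [0.4569 0.088  0.2051] yaw 1.6739 t 2.28 w 0.094
297.3186396354542 248.40294563004008 189.51924124431054 [[0.9946, 0.1036, -0.0011, -0.4643], [0.1, -0.9574, 0.2709, 0.0097], [0.027, -0.2695, -0.9626, 0.4033], [0.0, 0.0, 0.0, 1.0]]
```

View pics/w1.png

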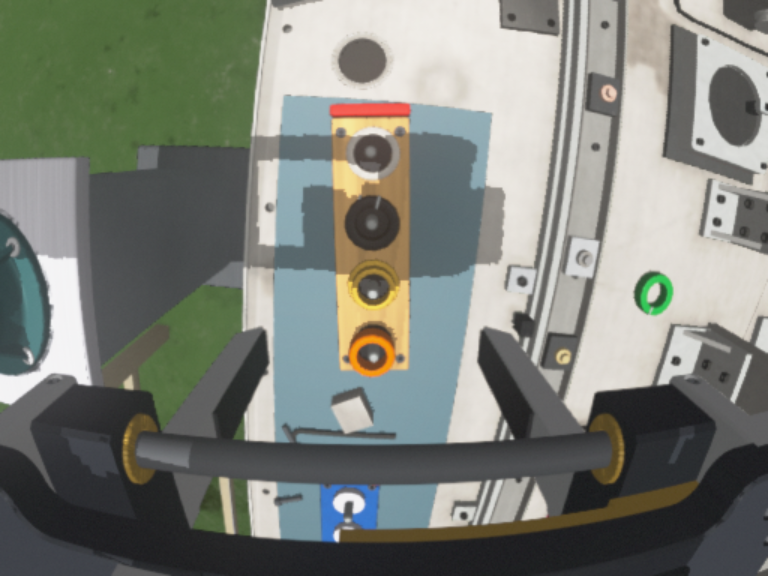

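The wrist view at (372,153), (372,222), (373,288), (372,354) shows steel, black, brass and orange in that order, with the red stop at (371,110). I'll fit the rack pose with the fisheye model.

Add to h.py:
```python
def fproj(s,P):
    E=np.array(s["extrinsics"]);c=P@E[:3,:3].T+E[:3,3];r=np.hypot(c[:,0],c[:,1]);k=s["fx"]*np.arctan2(r,c[:,2])/r
    return np.c_[k*c[:,0]+s["cx"],k*c[:,1]+s["cy"]]
def wfit(s,L,px,p0=(.45,0,0)):
    f=lambda p:(fproj(s,world(p,L))-px).ravel()
    r=least_squares(f,p0,loss="soft_l1");return r.x,np.round(r.fun,1)
```

Run:
```python
from bench import *
from h import *
w=snapshot("wrist")
px=(np.array([(372,153),(372,222),(373,288),(372,354)])+.5)/1.5-.5
cor=(np.array([(409,369),(341,369)])+.5)/1.5-.5
L=np.c_[0*YS,YS,[.036,.039,.042,.044]];C=np.array([[.032,-.1125,.014],[-.032,-.1125,.014]])
p,r=wfit(w,np.vstack([L,C]),np.vstack([px,cor]));print(np.round(p,4),r.tolist())
p,r=wfit(w,L,px);print(np.round(p,4),r.tolist())
```

```text
[0.4567 0.0939 0.1167] [-0.3, -1.3, 0.2, -0.3, 0.1, 1.5, 1.2, -0.1, -0.2, 0.1, -0.9, 0.6]
[0.4563 0.0936 0.107 ] [0.1, -1.0, 0.1, -0.1, -0.5, 1.7, 0.3, 0.0]
```

Run:
```python
from bench import *
from h import *
P=world((.456,.0925,.106),np.c_[0*YS,YS,0*YS]);print(np.round(P,4))
togo(get_obs(),[P[3,0],P[3,1],.12],1.677)
```

```text
[[ 0.4473  0.1745  0.    ]
 [ 0.4531  0.1198  0.    ]
 [ 0.4589  0.0652 -0.    ]
 [ 0.4647  0.0105 -0.    ]]
tool d [-0.08    0.0002  0.0853] turn 0.0 tcp [0.4561 0.0899 0.2053] yaw 1.677 t 2.38 w 0.0938
```

shift_gripper(
  rows=[
    {"jaw":0.094,"sx":-0.02,"sz":0.021},
    {"jaw":0.094,"sx":-0.02,"sz":0.021},
    {"jaw":0.094,"sx":-0.02,"sz":0.021},
    {"jaw":0.094,"sx":-0.02,"sz":0.021},
    {"jaw":0.094},
    {"jaw":0.094},
  ],
)

```text
time: 2.88
tool_pos: [0.4637, 0.0111, 0.1205]
ee_rot: [-3.139, -0.002, 1.677]
wrist_force: [0.5, 0.6, 0.4]
width: 0.0939
finger_force: 0.0
```

Run:
```python
from bench import *
from h import *
import cv2
togo(get_obs(),[.4647,.0105,.12],1.677)
w=snapshot("wrist");c=w["color"]
P=world((.456,.0925,.106),np.c_[0*YS,YS,[.036,.039,.042,.044]]);q=fproj(w,P);print(np.round(q,1).tolist())
cv2.imwrite("pics/w2.png",cv2.resize(c[:,100:400],None,fx=1.5625,fy=1.5625))
```

```text
tool d [-0.0007  0.0009  0.0005] turn -0.0 tcp [0.4637 0.0111 0.1205] yaw 1.6767 t 2.88 w 0.0939
[[248.8, 14.8], [248.7, 73.2], [248.7, 135.8], [248.6, 197.0]]
```

View pics/w2.png

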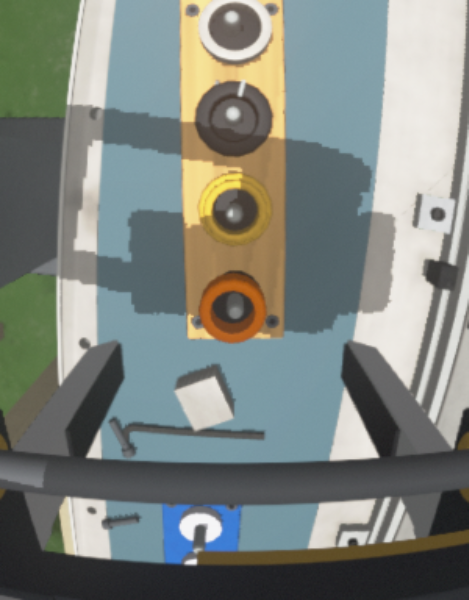

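The orange ring's top is centred near (249,194) px, about 3 px off the predicted 197. That puts it roughly 2 mm further along +y, which is well within the gripping play. Descending to grip orange.

shift_gripper(
  rows=[
    {"jaw":0.094,"sx":0.001,"sy":0.0005,"sz":0.025},
    {"jaw":0.094,"sz":0.025},
    {"jaw":0.094,"sz":0.025},
    {"jaw":0.094,"sz":0.015},
    {"jaw":0.094,"sz":0.010},
    {"jaw":0.094},
    {"jaw":0.02},
    {"jaw":0.02},
    {"jaw":0.02},
    {"jaw":0.02},
    {"jaw":0.02},
    {"jaw":0.02},
    {"jaw":0.02},
  ],
)

```text
time: 4.02
tool_pos: [0.4654, 0.0108, 0.0217]
ee_rot: [3.141, 0.0, 1.675]
wrist_force: [-0.3, 0.2, 0.4]
width: 0.0504
finger_force: 0.0
```

shift_gripper(
  rows=[
    {"jaw":0.02},
    {"jaw":0.02},
    {"jaw":0.02},
    {"jaw":0.02},
    {"jaw":0.02},
  ],
)

```text
time: 4.43
tool_pos: [0.4651, 0.0108, 0.0215]
ee_rot: [-3.141, 0.0, 1.675]
wrist_force: [-1.3, -0.6, 1.6]
width: 0.0407
finger_force: 30.0
```

shift_gripper(
  rows=[
    {"jaw":0.02,"sz":-0.02},
    {"jaw":0.02,"sz":-0.03},
    {"jaw":0.02,"sz":-0.04},
    {"jaw":0.02,"sz":-0.04},
    {"jaw":0.02,"sz":-0.04},
    {"jaw":0.02,"sz":-0.01,"turn":0.05},
    {"jaw":0.02},
  ],
)

```text
time: 5.02
tool_pos: [0.4678, 0.0108, 0.2062]
ee_rot: [3.132, 0.001, 1.625]
wrist_force: [0.3, -0.1, 0.5]
width: 0.0412
finger_force: 30.0
```

Run:
```python
from bench import *
from h import *
togo(get_obs(),[.463,-.262,.2],1.626)
```

```text
tool d [-0.2721 -0.0195  0.0063] turn -0.001 tcp [0.4678 0.0108 0.2062] yaw 1.6247 t 5.02 w 0.0412
```

shift_gripper(
  rows=[
    {"jaw":0.02,"sx":-0.034,"sy":-0.0024},
    {"jaw":0.02,"sx":-0.034,"sy":-0.0024},
    {"jaw":0.02,"sx":-0.034,"sy":-0.0024},
    {"jaw":0.02,"sx":-0.034,"sy":-0.0024},
    {"jaw":0.02,"sx":-0.034,"sy":-0.0024},
    {"jaw":0.02,"sx":-0.034,"sy":-0.0024},
    {"jaw":0.02,"sx":-0.034,"sy":-0.0024},
    {"jaw":0.02,"sx":-0.034,"sy":-0.0024},
    {"jaw":0.02},
    {"jaw":0.02},
    {"jaw":0.02},
  ],
)

```text
time: 5.93
tool_pos: [0.4603, -0.2609, 0.1994]
ee_rot: [-3.139, -0.003, 1.626]
wrist_force: [-0.2, -0.2, 0.3]
width: 0.0406
finger_force: 30.0
```

Run:
```python
from bench import *
from h import *
import cv2
togo(get_obs(),[.463,-.262,.2],1.626)
w=snapshot("wrist");c=w["color"]
P=world((.463,-.262,.055),np.c_[0*YS,YS,0*YS+.024]);q=fproj(w,P);print(np.round(q,1).tolist())
cv2.imwrite("pics/w3.png",cv2.resize(c[:,100:400],None,fx=1.5625,fy=1.5625))
```

```text
tool d [-0.0013  0.0026 -0.0006] turn -0.0 tcp [ 0.4603 -0.2609  0.1994] yaw 1.6257 t 5.93 w 0.0406
[[250.2, 106.0], [250.1, 151.7], [250.0, 195.5], [249.9, 235.7]]
```

View pics/w3.png

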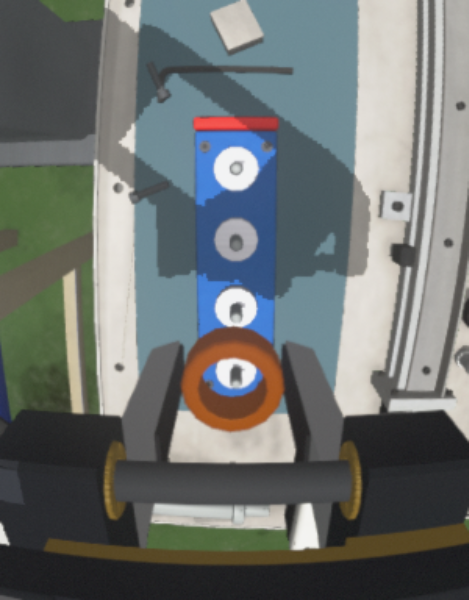

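Blue seats appear at crop (236,168), (236,240), (236,307). That is within about 1 px of prediction, which gives the rack pose as roughly (0.4635, -0.2635, 0.055). Next I'll check where the ring sits in the gripper and the distance to post 1.

Add to h.py:
```python
BLUE=(.4635,-.2635,.055)
def post(k): return world(BLUE,[0,YS[k-1],0])[0]
```

Run:
```python
from bench import *
from h import *
import cv2
o=get_obs();w=snapshot("wrist")
a=np.linspace(0,6.283,60)
for off in (-.004,0,.004):
    P=np.c_[o["tool_pos"][0]+.02*np.cos(a),o["tool_pos"][1]+off+.02*np.sin(a),0*a+o["tool_pos"][2]+.0225]
    q=(fproj(w,P)-[100,0]+.5)*1.5625-.5;print(off,q.min(0).round(),q.max(0).round())
p=post(1);print(p);togo(o,[p[0],p[1],.08],1.626)
```

```text
-0.004 [176. 344.] [281. 437.]
0 [176. 334.] [282. 428.]
0.004 [177. 324.] [283. 420.]
[ 0.45896479 -0.18112475  0.        ]
tool d [0.079  0.003  0.1202] turn 0.001 tcp [ 0.4606 -0.2605  0.2   ] yaw 1.6266 t 5.98 w 0.0407
```

shift_gripper(
  rows=[
    {"jaw":0.02,"sx":0.0255,"sy":0.001,"sz":0.025},
    {"jaw":0.02,"sx":0.0255,"sy":0.001,"sz":0.025},
    {"jaw":0.02,"sx":0.0255,"sy":0.001,"sz":0.03},
    {"jaw":0.02,"sz":0.03},
    {"jaw":0.02},
    {"jaw":0.02},
  ],
)

```text
time: 6.53
tool_pos: [0.4587, -0.1834, 0.0903]
ee_rot: [-3.139, -0.002, 1.628]
wrist_force: [-1.0, 0.3, -0.5]
width: 0.0403
finger_force: 30.0
```

Run:
```python
from bench import *
from h import *
p=post(1);togo(get_obs(),[p[0],p[1]-.0025,.0225],1.626)
```

```text
tool d [-0.0004  0.0005  0.0678] turn 0.002 tcp [ 0.4587 -0.1834  0.0903] yaw 1.6278 t 6.53 w 0.0403
```

shift_gripper(
  rows=[
    {"jaw":0.02,"sz":0.02},
    {"jaw":0.02,"sz":0.02},
    {"jaw":0.02,"sz":0.015},
    {"jaw":0.02,"sz":0.012},
    {"jaw":0.02},
    {"jaw":0.02},
  ],
)

```text
time: 7.03
tool_pos: [0.461, -0.186, 0.0264]
ee_rot: [3.139, 0.001, 1.625]
wrist_force: [0.3, 0.3, -0.8]
width: 0.0407
finger_force: 30.0
```

shift_gripper(
  rows=[
    {"jaw":0.02,"sz":0.002},
    {"jaw":0.02},
  ],
)

```text
time: 7.2
tool_pos: [0.4611, -0.186, 0.0243]
ee_rot: [3.139, 0.002, 1.625]
wrist_force: [-0.0, -0.3, -1.2]
width: 0.0409
finger_force: 30.0
```

shift_gripper(
  rows=[
    {"jaw":0.094},
    {"jaw":0.094},
    {"jaw":0.094},
    {"jaw":0.094},
    {"jaw":0.094},
    {"jaw":0.094},
    {"jaw":0.094,"sz":-0.03},
    {"jaw":0.094,"sz":-0.035},
    {"jaw":0.094,"sz":-0.03},
    {"jaw":0.094},
  ],
)

```text
time: 8.03
tool_pos: [0.4636, -0.1872, 0.1249]
ee_rot: [3.13, 0.007, 1.625]
wrist_force: [0.4, 0.2, 1.1]
width: 0.0939
finger_force: 0.0
```

Run:
```python
from bench import *
from h import *
togo(get_obs(),[.4589,.0665,.12],1.677)
```

```text
tool d [0.2536 0.0091 0.0033] turn -0.052 tcp [ 0.4636 -0.1872  0.1249] yaw 1.6254 t 8.03 w 0.0939
```

shift_gripper(
  rows=[
    {"jaw":0.094,"sx":0.032,"sy":0.001,"turn":-0.026},
    {"jaw":0.094,"sx":0.032,"sy":0.001,"turn":-0.026},
    {"jaw":0.094,"sx":0.032,"sy":0.001},
    {"jaw":0.094,"sx":0.032,"sy":0.001},
    {"jaw":0.094,"sx":0.032,"sy":0.001},
    {"jaw":0.094,"sx":0.032,"sy":0.001},
    {"jaw":0.094,"sx":0.032,"sy":0.001},
    {"jaw":0.094,"sx":0.03,"sy":0.001},
    {"jaw":0.094},
    {"jaw":0.094},
    {"jaw":0.094},
  ],
)

```text
time: 8.95
tool_pos: [0.443, 0.068, 0.1171]
ee_rot: [-3.141, 0.001, 1.678]
wrist_force: [-0.2, -0.3, 0.0]
width: 0.0938
finger_force: 0.0
```

Run:
```python
from bench import *
from h import *
import cv2
w=snapshot("wrist");c=w["color"];
P=world((.456,.0925,.106),np.c_[0*YS,YS,[.036,.039,.042,.044]]);q=fproj(w,P);print(np.round((q-[100,0]+.5)*1.5625-.5,1).tolist())
togo(get_obs(),[.4589,.067,.031],1.677)
t=snapshot("top")["color"]
cv2.imwrite("pics/w4.png",np.hstack([cv2.resize(c[:360,130:370],None,fx=1.5625,fy=1.5625),cv2.resize(t[220:290,274:344],(375,375),interpolation=cv2.INTER_CUBIC).repeat(1,0)[:,:] if 0 else cv2.copyMakeBorder(cv2.resize(t[220:290,274:344],(375,375)),0,187,0,0,cv2.BORDER_CONSTANT)[:562]]))
```

```text
[[258.9, 120.9], [258.5, 219.0], [257.4, 314.8], [255.7, 400.6]]
tool d [-0.0021  0.0157  0.0861] turn -0.0 tcp [0.4431 0.0675 0.1171] yaw 1.6766 t 9.0 w 0.0939
```

View pics/w4.png

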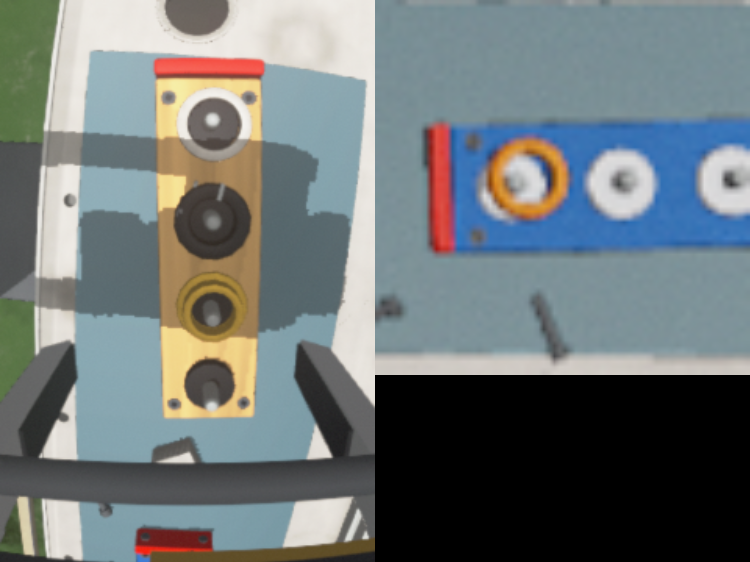

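The orange ring is over blue post 1, offset about 5 mm toward -y but within its play. I'll check its seating later. Brass is where predicted, about (211,306) in the crop. The 16 mm x error came from turning mid-move, so I'll correct x and then descend onto the brass hub.

shift_gripper(
  rows=[
    {"jaw":0.094,"sx":-0.001,"sy":0.0157,"sz":0.01},
    {"jaw":0.094,"sz":0.025},
    {"jaw":0.094,"sz":0.025},
    {"jaw":0.094,"sz":0.02},
    {"jaw":0.094},
    {"jaw":0.094,"sz":0.004},
    {"jaw":0.094},
    {"jaw":0.094},
  ],
)

```text
time: 9.72
tool_pos: [0.4601, 0.0686, 0.0349]
ee_rot: [3.139, 0.0, 1.676]
wrist_force: [0.1, -0.0, -0.9]
width: 0.0942
finger_force: 0.0
```

shift_gripper(
  rows=[
    {"jaw":0.094,"sz":0.0025},
    {"jaw":0.02},
    {"jaw":0.02},
    {"jaw":0.02},
    {"jaw":0.02},
    {"jaw":0.02},
    {"jaw":0.02},
    {"jaw":0.02},
    {"jaw":0.02},
    {"jaw":0.02},
    {"jaw":0.02},
    {"jaw":0.02},
    {"jaw":0.02},
    {"jaw":0.02},
    {"jaw":0.02},
  ],
)

```text
time: 10.97
tool_pos: [0.4589, 0.0691, 0.031]
ee_rot: [3.142, -0.0, 1.677]
wrist_force: [-0.0, -0.4, -0.6]
width: 0.0361
finger_force: 30.0
```

shift_gripper(
  rows=[
    {"jaw":0.02,"sz":-0.02},
    {"jaw":0.02,"sz":-0.03},
    {"jaw":0.02,"sz":-0.04},
    {"jaw":0.02,"turn":0.05},
    {"jaw":0.02},
    {"jaw":0.02},
  ],
)

```text
time: 11.47
tool_pos: [0.4585, 0.069, 0.1205]
ee_rot: [-3.141, -0.0, 1.628]
wrist_force: [0.2, -0.5, -0.3]
width: 0.0356
finger_force: 30.0
```

Run:
```python
from bench import *
from h import *
p=post(2);print(p);togo(get_obs(),[p[0],p[1]+.003,.12],1.626)
```

```text
[ 0.46198826 -0.23604158  0.        ]
tool d [-0.3018 -0.0139  0.0005] turn 0.002 tcp [0.4585 0.069  0.1205] yaw 1.6285 t 11.47 w 0.0356
```

shift_gripper(
  rows=[
    {"jaw":0.02,"sx":-0.0335,"sy":-0.0015},
    {"jaw":0.02,"sx":-0.0335,"sy":-0.0015},
    {"jaw":0.02,"sx":-0.0335,"sy":-0.0015},
    {"jaw":0.02,"sx":-0.0335,"sy":-0.0015},
    {"jaw":0.02,"sx":-0.0335,"sy":-0.0015},
    {"jaw":0.02,"sx":-0.0335,"sy":-0.0015},
    {"jaw":0.02,"sx":-0.0335,"sy":-0.0015},
    {"jaw":0.02,"sx":-0.0335,"sy":-0.0015},
    {"jaw":0.02,"sx":-0.0335,"sy":-0.0015},
    {"jaw":0.02,"sz":0.02},
    {"jaw":0.02},
    {"jaw":0.02},
    {"jaw":0.02},
    {"jaw":0.02},
  ],
)

```text
time: 12.63
tool_pos: [0.4626, -0.2317, 0.1011]
ee_rot: [-3.142, -0.0, 1.629]
wrist_force: [0.2, 0.0, -1.0]
width: 0.0352
finger_force: 30.0
```

Run:
```python
from bench import *
from h import *
p=post(2);togo(get_obs(),[p[0],p[1]+.003,.032],1.626)
```

```text
tool d [-0.0013 -0.0007  0.0691] turn 0.003 tcp [ 0.4626 -0.2317  0.1011] yaw 1.6292 t 12.63 w 0.0352
```

shift_gripper(
  rows=[
    {"jaw":0.02,"sz":0.02},
    {"jaw":0.02,"sz":0.02},
    {"jaw":0.02,"sz":0.016},
    {"jaw":0.02,"sz":0.01},
    {"jaw":0.02},
    {"jaw":0.02},
    {"jaw":0.02},
  ],
)

```text
time: 13.22
tool_pos: [0.4635, -0.233, 0.0364]
ee_rot: [3.139, 0.001, 1.628]
wrist_force: [-0.0, 0.9, -1.0]
width: 0.0357
finger_force: 30.0
```

shift_gripper(
  rows=[
    {"jaw":0.02,"sz":0.003},
    {"jaw":0.02},
    {"jaw":0.02},
  ],
)

```text
time: 13.47
tool_pos: [0.4628, -0.2329, 0.0325]
ee_rot: [3.141, 0.001, 1.627]
wrist_force: [-0.3, 0.5, -1.1]
width: 0.0358
finger_force: 30.0
```

shift_gripper(
  rows=[
    {"jaw":0.094},
    {"jaw":0.094},
    {"jaw":0.094},
    {"jaw":0.094},
    {"jaw":0.094},
    {"jaw":0.094},
    {"jaw":0.094},
    {"jaw":0.094,"sz":-0.03},
    {"jaw":0.094,"sz":-0.03},
    {"jaw":0.094,"sz":-0.03,"turn":-0.05},
    {"jaw":0.094},
    {"jaw":0.094},
  ],
)

```text
time: 14.47
tool_pos: [0.4638, -0.2336, 0.1244]
ee_rot: [3.138, 0.003, 1.677]
wrist_force: [0.1, 0.3, -0.1]
width: 0.094
finger_force: 0.0
```

Run:
```python
from bench import *
from h import *
togo(get_obs(),[.4531,.1198,.12],1.677)
```

```text
tool d [0.3525 0.0268 0.0034] turn 0.0 tcp [ 0.4638 -0.2336  0.1244] yaw 1.6771 t 14.47 w 0.094
```

shift_gripper(
  rows=[
    {"jaw":0.094,"sx":0.0352,"sy":0.0027},
    {"jaw":0.094,"sx":0.0352,"sy":0.0027},
    {"jaw":0.094,"sx":0.0352,"sy":0.0027},
    {"jaw":0.094,"sx":0.0352,"sy":0.0027},
    {"jaw":0.094,"sx":0.0352,"sy":0.0027},
    {"jaw":0.094,"sx":0.0352,"sy":0.0027},
    {"jaw":0.094,"sx":0.0352,"sy":0.0027},
    {"jaw":0.094,"sx":0.0352,"sy":0.0027},
    {"jaw":0.094,"sx":0.0352,"sy":0.0027},
    {"jaw":0.094,"sx":0.0352,"sy":0.0027},
    {"jaw":0.094},
    {"jaw":0.094},
    {"jaw":0.094},
  ],
)

```text
time: 15.55
tool_pos: [0.451, 0.1197, 0.1205]
ee_rot: [-3.139, 0.001, 1.678]
wrist_force: [0.3, 0.4, -0.2]
width: 0.094
finger_force: 0.0
```

Run:
```python
from bench import *
from h import *
import cv2
togo(get_obs(),[.4531,.1198,.021],1.677)
w=snapshot("wrist");c=w["color"];
P=world((.456,.0925,.106),np.c_[0*YS,YS,[.036,.039,.042,.044]]);q=fproj(w,P);print(np.round((q-[130,0]+.5)*1.5625-.5,1).tolist())
t=snapshot("top")
q=proj(t,np.vstack([world(BLUE,[0,YS[0],.044]),world(BLUE,[0,YS[1],.042])]));print(((q-[274,220]+.5)*375/70-.5+[375,0]).round(1).tolist())
cv2.imwrite("pics/w5.png",np.hstack([cv2.resize(c[:240,130:370],(375,375)),cv2.resize(t["color"][220:290,274:344],(375,375))]))
```

```text
tool d [-0.0001  0.0024  0.0995] turn 0.001 tcp [0.451  0.1197 0.1205] yaw 1.6778 t 15.55 w 0.094
[[187.8, 209.9], [187.5, 304.3], [187.3, 390.2], [187.0, 463.2]]
[[511.4, 180.9], [622.7, 178.7]]
```

View pics/w5.png

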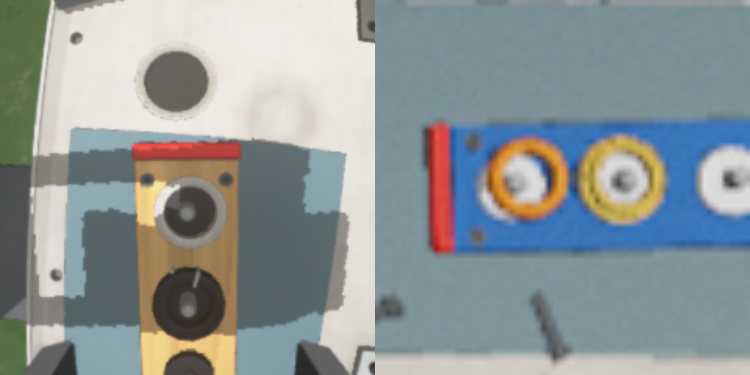

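Brass is centred on post 2, at (622,180). Orange sits about 6–7 mm toward -y on post 1, so I'll recentre it at the end. Black is at the predicted spot, (188,302). Gripping black.

shift_gripper(
  rows=[
    {"jaw":0.094,"sy":0.0024,"sz":0.025},
    {"jaw":0.094,"sz":0.025},
    {"jaw":0.094,"sz":0.025},
    {"jaw":0.094,"sz":0.015},
    {"jaw":0.094,"sz":0.009},
    {"jaw":0.094},
    {"jaw":0.02},
    {"jaw":0.02},
    {"jaw":0.02},
    {"jaw":0.02},
    {"jaw":0.02},
    {"jaw":0.02},
    {"jaw":0.02},
    {"jaw":0.02},
    {"jaw":0.02},
    {"jaw":0.02},
    {"jaw":0.02},
    {"jaw":0.02},
  ],
)

```text
time: 17.15
tool_pos: [0.4541, 0.1204, 0.0231]
ee_rot: [-3.141, -0.0, 1.677]
wrist_force: [-1.9, 0.1, 1.8]
width: 0.0443
finger_force: 30.0
```

shift_gripper(
  rows=[
    {"jaw":0.02,"sz":-0.02},
    {"jaw":0.02,"sz":-0.035},
    {"jaw":0.02,"sz":-0.04},
    {"jaw":0.02,"turn":0.05},
    {"jaw":0.02},
    {"jaw":0.02},
    {"jaw":0.02},
  ],
)

```text
time: 17.73
tool_pos: [0.453, 0.1202, 0.116]
ee_rot: [-3.138, 0.0, 1.628]
wrist_force: [-0.3, -0.8, -1.0]
width: 0.0447
finger_force: 30.0
```

Run:
```python
from bench import *
from h import *
p=post(3);print(p);togo(get_obs(),[p[0],p[1],.115],1.626)
```

```text
[ 0.46501174 -0.29095842  0.        ]
tool d [-0.4112 -0.0117  0.0012] turn 0.002 tcp [0.453  0.1202 0.116 ] yaw 1.6284 t 17.73 w 0.0447
```

shift_gripper(
  rows=[
    {"jaw":0.02,"sx":-0.0343,"sy":-0.001},
    {"jaw":0.02,"sx":-0.0343,"sy":-0.001},
    {"jaw":0.02,"sx":-0.0343,"sy":-0.001},
    {"jaw":0.02,"sx":-0.0343,"sy":-0.001},
    {"jaw":0.02,"sx":-0.0343,"sy":-0.001},
    {"jaw":0.02,"sx":-0.0343,"sy":-0.001},
    {"jaw":0.02,"sx":-0.0343,"sy":-0.001},
    {"jaw":0.02,"sx":-0.0343,"sy":-0.001},
    {"jaw":0.02,"sx":-0.0343,"sy":-0.001},
    {"jaw":0.02,"sx":-0.0343,"sy":-0.001},
    {"jaw":0.02,"sx":-0.0343,"sy":-0.001},
    {"jaw":0.02,"sx":-0.0343,"sy":-0.001},
    {"jaw":0.02,"sz":0.02},
    {"jaw":0.02},
    {"jaw":0.02},
    {"jaw":0.02},
  ],
)

```text
time: 19.07
tool_pos: [0.465, -0.29, 0.0969]
ee_rot: [-3.14, -0.002, 1.628]
wrist_force: [-0.4, -0.5, -0.6]
width: 0.0446
finger_force: 30.0
```

Run:
```python
from bench import *
from h import *
p=post(3);togo(get_obs(),[p[0],p[1],.0225],1.626)
```

```text
tool d [-0.0011  0.0001  0.0744] turn 0.002 tcp [ 0.465  -0.29    0.0969] yaw 1.6285 t 19.07 w 0.0446
```

shift_gripper(
  rows=[
    {"jaw":0.02,"sx":-0.001,"sz":0.02},
    {"jaw":0.02,"sz":0.02},
    {"jaw":0.02,"sz":0.02},
    {"jaw":0.02,"sz":0.01},
    {"jaw":0.02,"sz":0.003},
    {"jaw":0.02},
    {"jaw":0.02},
    {"jaw":0.02},
  ],
)

```text
time: 19.73
tool_pos: [0.4667, -0.2928, 0.0267]
ee_rot: [3.139, 0.002, 1.628]
wrist_force: [0.3, 0.4, 0.4]
width: 0.0442
finger_force: 30.0
```

shift_gripper(
  rows=[
    {"jaw":0.02,"sx":0.0015,"sz":0.003},
    {"jaw":0.02},
    {"jaw":0.02},
  ],
)

```text
time: 19.98
tool_pos: [0.4666, -0.2913, 0.0232]
ee_rot: [3.139, 0.002, 1.627]
wrist_force: [0.8, -0.2, 2.0]
width: 0.0446
finger_force: 30.0
```

shift_gripper(
  rows=[
    {"jaw":0.094},
    {"jaw":0.094},
    {"jaw":0.094},
    {"jaw":0.094},
    {"jaw":0.094},
    {"jaw":0.094},
    {"jaw":0.094},
    {"jaw":0.094,"sz":-0.03},
    {"jaw":0.094,"sz":-0.035},
    {"jaw":0.094,"sz":-0.03,"turn":-0.05},
    {"jaw":0.094},
    {"jaw":0.094},
  ],
)

```text
time: 20.98
tool_pos: [0.4668, -0.2917, 0.1196]
ee_rot: [3.138, 0.004, 1.677]
wrist_force: [-0.5, 0.4, -1.6]
width: 0.0938
finger_force: 0.0
```

Run:
```python
from bench import *
from h import *
togo(get_obs(),[.4473,.1745,.12],1.677)
```

```text
tool d [ 0.4657  0.0301 -0.0021] turn 0.0 tcp [ 0.4668 -0.2917  0.1196] yaw 1.6771 t 20.98 w 0.0938
```

shift_gripper(
  rows=[
    {"jaw":0.094,"sx":0.0358,"sy":0.0023},
    {"jaw":0.094,"sx":0.0358,"sy":0.0023},
    {"jaw":0.094,"sx":0.0358,"sy":0.0023},
    {"jaw":0.094,"sx":0.0358,"sy":0.0023},
    {"jaw":0.094,"sx":0.0358,"sy":0.0023},
    {"jaw":0.094,"sx":0.0358,"sy":0.0023},
    {"jaw":0.094,"sx":0.0358,"sy":0.0023},
    {"jaw":0.094,"sx":0.0358,"sy":0.0023},
    {"jaw":0.094,"sx":0.0358,"sy":0.0023},
    {"jaw":0.094,"sx":0.0358,"sy":0.0023},
    {"jaw":0.094,"sx":0.0358,"sy":0.0023},
    {"jaw":0.094,"sx":0.0358,"sy":0.0023},
    {"jaw":0.094,"sx":0.0358,"sy":0.0023},
    {"jaw":0.094},
    {"jaw":0.094},
    {"jaw":0.094},
    {"jaw":0.094},
  ],
)

```text
time: 22.4
tool_pos: [0.4453, 0.1739, 0.1159]
ee_rot: [-3.14, 0.001, 1.676]
wrist_force: [-0.7, -1.0, -0.1]
width: 0.0943
finger_force: 0.0
```

Run:
```python
from bench import *
from h import *
togo(get_obs(),[.4473,.1745,.0205],1.677)
```

```text
tool d [0.0004 0.0022 0.0954] turn -0.001 tcp [0.4453 0.1739 0.1159] yaw 1.6758 t 22.4 w 0.0943
```

shift_gripper(
  rows=[
    {"jaw":0.094,"sx":-0.0005,"sy":0.0022,"sz":0.025},
    {"jaw":0.094,"sz":0.025},
    {"jaw":0.094,"sz":0.025},
    {"jaw":0.094,"sz":0.013},
    {"jaw":0.094,"sz":0.006},
    {"jaw":0.094},
    {"jaw":0.02},
    {"jaw":0.02},
    {"jaw":0.02},
    {"jaw":0.02},
    {"jaw":0.02},
    {"jaw":0.02},
    {"jaw":0.02},
    {"jaw":0.02},
    {"jaw":0.02},
    {"jaw":0.02},
    {"jaw":0.02},
    {"jaw":0.02},
  ],
)

```text
time: 23.9
tool_pos: [0.448, 0.175, 0.023]
ee_rot: [3.142, -0.0, 1.677]
wrist_force: [-0.1, -0.2, 0.6]
width: 0.0407
finger_force: 30.0
```

Width reads 40.7 mm where steel should be 42, so I'll lift a little and look at the grip.

shift_gripper(
  rows=[
    {"jaw":0.02,"sz":-0.02},
    {"jaw":0.02,"sz":-0.035},
    {"jaw":0.02,"sz":-0.04},
    {"jaw":0.02,"turn":0.05},
    {"jaw":0.02},
    {"jaw":0.02},
    {"jaw":0.02},
  ],
)

```text
time: 24.48
tool_pos: [0.4467, 0.1746, 0.1161]
ee_rot: [-3.138, 0.001, 1.628]
wrist_force: [-0.4, -0.2, -1.3]
width: 0.0408
finger_force: 30.0
```

Run:
```python
from bench import *
from h import *
import cv2
p=post(4);print(p);o=get_obs();togo(o,[p[0],p[1],.115],1.626)
w=snapshot("wrist");c=w["color"]
s=snapshot("side")["color"]
cv2.imwrite("pics/w6.png",np.hstack([cv2.resize(c[140:340,150:350],(400,400)),cv2.resize(s[130:200,295:345],(286,400),interpolation=cv2.INTER_CUBIC)]))
a=np.linspace(0,6.283,60);P=np.c_[o["tool_pos"][0]+.021*np.cos(a),o["tool_pos"][1]+.021*np.sin(a),0*a+o["tool_pos"][2]+.0135]
q=(fproj(w,P)-[150,140]+.5)*2-.5;print(q.min(0).round(),q.max(0).round())
```

```text
[ 0.46803521 -0.34587525  0.        ]
tool d [-0.5208 -0.0086  0.0015] turn 0.002 tcp [0.4467 0.1746 0.1161] yaw 1.6283 t 24.48 w 0.0408
[126. 134.] [262. 257.]
```

View pics/w6.png

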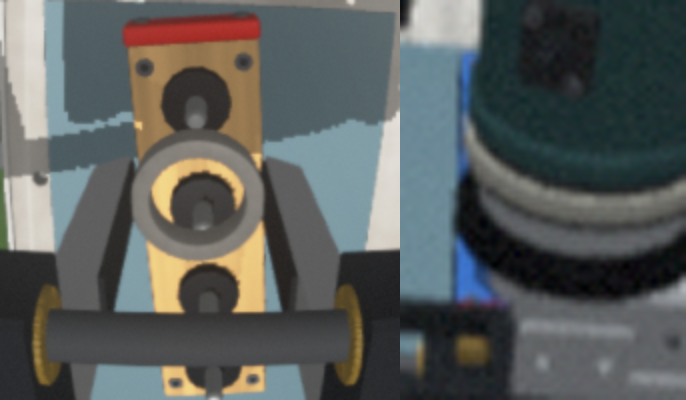

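The steel ring is held level and centred, at (131–265, 131–262) against the predicted (126–262, 134–257). Carrying it to post 4.

shift_gripper(
  rows=[
    {"jaw":0.02,"sx":-0.0347,"sy":-0.0005},
    {"jaw":0.02,"sx":-0.0347,"sy":-0.0005},
    {"jaw":0.02,"sx":-0.0347,"sy":-0.0005},
    {"jaw":0.02,"sx":-0.0347,"sy":-0.0005},
    {"jaw":0.02,"sx":-0.0347,"sy":-0.0005},
    {"jaw":0.02,"sx":-0.0347,"sy":-0.0005},
    {"jaw":0.02,"sx":-0.0347,"sy":-0.0005},
    {"jaw":0.02,"sx":-0.0347,"sy":-0.0005},
    {"jaw":0.02,"sx":-0.0347,"sy":-0.0005},
    {"jaw":0.02,"sx":-0.0347,"sy":-0.0005},
    {"jaw":0.02,"sx":-0.0347,"sy":-0.0005},
    {"jaw":0.02,"sx":-0.0347,"sy":-0.0005},
    {"jaw":0.02,"sx":-0.0347,"sy":-0.0005},
    {"jaw":0.02,"sx":-0.0347,"sy":-0.0005},
    {"jaw":0.02,"sx":-0.0347,"sy":-0.0005},
    {"jaw":0.02,"sz":0.02},
    {"jaw":0.02},
    {"jaw":0.02},
    {"jaw":0.02},
  ],
)

```text
time: 26.17
tool_pos: [0.4696, -0.344, 0.0972]
ee_rot: [-3.14, -0.002, 1.628]
wrist_force: [0.2, -0.1, -0.9]
width: 0.0414
finger_force: 30.0
```

Run:
```python
from bench import *
from h import *
p=post(4);togo(get_obs(),[p[0],p[1],.0225],1.626)
```

```text
tool d [-0.002  -0.0016  0.0747] turn 0.002 tcp [ 0.4696 -0.344   0.0972] yaw 1.6284 t 26.17 w 0.0414
```

shift_gripper(
  rows=[
    {"jaw":0.02,"sx":-0.001,"sy":-0.0016,"sz":0.02},
    {"jaw":0.02,"sz":0.02},
    {"jaw":0.02,"sz":0.02},
    {"jaw":0.02,"sz":0.01},
    {"jaw":0.02,"sz":0.003},
    {"jaw":0.02},
    {"jaw":0.02},
    {"jaw":0.02},
  ],
)

```text
time: 26.83
tool_pos: [0.4695, -0.3468, 0.0268]
ee_rot: [3.139, 0.002, 1.628]
wrist_force: [0.4, 0.2, -0.5]
width: 0.0408
finger_force: 30.0
```

Now I'll lower the last 3 mm, release, lift, and move toward post 1 to regrip orange.

shift_gripper(
  rows=[
    {"jaw":0.02,"sx":0.001,"sz":0.003},
    {"jaw":0.02},
    {"jaw":0.02},
  ],
)

```text
time: 27.08
tool_pos: [0.4691, -0.3458, 0.0231]
ee_rot: [3.14, 0.001, 1.627]
wrist_force: [1.5, 0.3, 3.5]
width: 0.0406
finger_force: 30.0
```

shift_gripper(
  rows=[
    {"jaw":0.094},
    {"jaw":0.094},
    {"jaw":0.094},
    {"jaw":0.094},
    {"jaw":0.094},
    {"jaw":0.094},
    {"jaw":0.094},
    {"jaw":0.094,"sz":-0.03},
    {"jaw":0.094,"sz":-0.035},
    {"jaw":0.094,"sz":-0.03},
    {"jaw":0.094,"sz":-0.04},
    {"jaw":0.094,"sz":-0.04},
    {"jaw":0.094},
    {"jaw":0.094},
    {"jaw":0.094},
  ],
)

```text
time: 28.33
tool_pos: [0.4682, -0.3451, 0.1965]
ee_rot: [-3.141, -0.0, 1.627]
wrist_force: [-0.3, -0.1, -0.7]
width: 0.0938
finger_force: 0.0
```

Run:
```python
from bench import *
from h import *
import cv2
p=post(1);togo(get_obs(),[p[0],p[1]-.0055,.12],1.626)
w=snapshot("wrist");c=w["color"];t=snapshot("top")
L=np.c_[0*YS,YS,[.044,.042,.039,.036]];P=world(BLUE,L)
print(((fproj(w,P)-[130,0]+.5)*2-.5).round().tolist(),((proj(t,P)-[274,220]+.5)*4-.5).round().tolist())
cv2.imwrite("pics/w7.png",np.hstack([cv2.resize(c[:250,130:330],(400,500)),cv2.copyMakeBorder(cv2.resize(t["color"][220:290,284:384],(400,280)),0,220,0,0,cv2.BORDER_CONSTANT)]))
```

```text
tool d [ 0.1587 -0.0002  0.0765] turn 0.001 tcp [ 0.4682 -0.3451  0.1965] yaw 1.6274 t 28.33 w 0.0938
[[236.0, 66.0], [236.0, 162.0], [236.0, 259.0], [235.0, 352.0]] [[102.0, 135.0], [185.0, 133.0], [267.0, 132.0], [350.0, 130.0]]
```

View pics/w7.png

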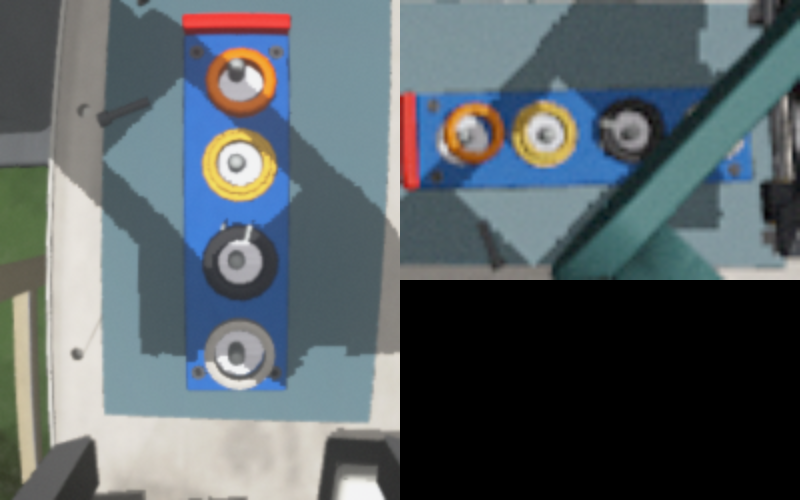

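All four are on their posts. Brass, black and steel are within about 2 mm of centre. Orange, at (241,80) against the expected (236,66), is about 8 mm toward -y and touching its post, so I'll regrip it and recentre.

shift_gripper(
  rows=[
    {"jaw":0.094,"sx":0.0315},
    {"jaw":0.094,"sx":0.0315,"sz":0.01},
    {"jaw":0.094,"sx":0.0315,"sz":0.02},
    {"jaw":0.094,"sx":0.0315,"sz":0.025},
    {"jaw":0.094,"sx":0.0307,"sz":0.02},
    {"jaw":0.094,"sz":0.02},
    {"jaw":0.094},
    {"jaw":0.094},
    {"jaw":0.094},
  ],
)

```text
time: 29.18
tool_pos: [0.4596, -0.1894, 0.1021]
ee_rot: [-3.141, 0.0, 1.627]
wrist_force: [-0.3, -0.9, 0.4]
width: 0.094
finger_force: 0.0
```

Run:
```python
from bench import *
from h import *
p=post(1);togo(get_obs(),[p[0]+.0015,p[1]-.0075,.0225],1.626)
```

```text
tool d [0.0008 0.0009 0.0796] turn 0.001 tcp [ 0.4596 -0.1894  0.1021] yaw 1.6267 t 29.18 w 0.094
```

shift_gripper(
  rows=[
    {"jaw":0.094,"sx":0.001,"sy":0.001,"sz":0.025},
    {"jaw":0.094,"sz":0.025},
    {"jaw":0.094,"sz":0.018},
    {"jaw":0.094,"sz":0.01},
    {"jaw":0.094},
    {"jaw":0.02},
    {"jaw":0.02},
    {"jaw":0.02},
    {"jaw":0.02},
    {"jaw":0.02},
    {"jaw":0.02},
    {"jaw":0.02},
    {"jaw":0.02},
    {"jaw":0.02},
    {"jaw":0.02},
    {"jaw":0.02},
    {"jaw":0.02},
    {"jaw":0.02},
  ],
)

```text
time: 30.68
tool_pos: [0.4605, -0.1877, 0.024]
ee_rot: [3.141, -0.0, 1.627]
wrist_force: [-0.7, -0.0, 0.4]
width: 0.041
finger_force: 30.0
```

shift_gripper(
  rows=[
    {"jaw":0.02,"sz":-0.004},
    {"jaw":0.02,"sx":0.004},
    {"jaw":0.02,"sx":0.0035},
    {"jaw":0.02},
    {"jaw":0.02,"sz":0.0045},
    {"jaw":0.02},
    {"jaw":0.02},
  ],
)

```text
time: 31.27
tool_pos: [0.4607, -0.1802, 0.0239]
ee_rot: [3.14, 0.0, 1.628]
wrist_force: [0.1, 1.2, 3.2]
width: 0.0406
finger_force: 30.0
```

shift_gripper(
  rows=[
    {"jaw":0.094},
    {"jaw":0.094},
    {"jaw":0.094},
    {"jaw":0.094},
    {"jaw":0.094},
    {"jaw":0.094},
    {"jaw":0.094},
    {"jaw":0.094,"sz":-0.03},
    {"jaw":0.094,"sz":-0.035},
    {"jaw":0.094,"sz":-0.03},
    {"jaw":0.094,"sz":-0.04},
    {"jaw":0.094,"sz":-0.04},
    {"jaw":0.094},
    {"jaw":0.094},
  ],
)

```text
time: 32.43
tool_pos: [0.4616, -0.1811, 0.202]
ee_rot: [3.135, 0.004, 1.627]
wrist_force: [-0.3, 0.1, -0.7]
width: 0.0942
finger_force: 0.0
```

Run:
```python
from bench import *
from h import *
togo(get_obs(),[.3,.3,.2])
```

```text
tool d [ 0.4894 -0.1341 -0.0007] turn 0 tcp [ 0.4616 -0.1811  0.202 ] yaw 1.6274 t 32.43 w 0.0942
```

Next I'll back away for an unobstructed check from both fixed cameras.

shift_gripper(
  rows=[
    {"jaw":0.094,"sx":0.035,"sy":-0.0095},
    {"jaw":0.094,"sx":0.035,"sy":-0.0095},
    {"jaw":0.094,"sx":0.035,"sy":-0.0095},
    {"jaw":0.094,"sx":0.035,"sy":-0.0095},
    {"jaw":0.094,"sx":0.035,"sy":-0.0095},
    {"jaw":0.094,"sx":0.035,"sy":-0.0095},
    {"jaw":0.094,"sx":0.035,"sy":-0.0095},
    {"jaw":0.094,"sx":0.035,"sy":-0.0095},
    {"jaw":0.094,"sx":0.035,"sy":-0.0095},
    {"jaw":0.094,"sx":0.035,"sy":-0.0095},
    {"jaw":0.094,"sx":0.035,"sy":-0.0095},
    {"jaw":0.094,"sx":0.035,"sy":-0.0095},
    {"jaw":0.094,"sx":0.035,"sy":-0.0095},
    {"jaw":0.094,"sx":0.035,"sy":-0.0095},
    {"jaw":0.094},
    {"jaw":0.094},
    {"jaw":0.094},
  ],
)

```text
time: 33.85
tool_pos: [0.299, 0.3006, 0.1968]
ee_rot: [-3.139, 0.002, 1.628]
wrist_force: [1.4, -0.1, -0.8]
width: 0.094
finger_force: 0.0
```

Run:
```python
from bench import *
from h import *
import cv2
t=snapshot("top");s=snapshot("side")
for i,h in enumerate([.044,.042,.039,.036]):
    P=world(BLUE,[0,YS[i],h]);print(((proj(t,P)-[284,230]+.5)*4-.5).round(),((proj(s,P)-[290,130]+.5)*6-.5+[400,0]).round())
cv2.imwrite("pics/fin.png",np.hstack([cv2.copyMakeBorder(cv2.resize(t["color"][230:280,284:384],(400,200),interpolation=cv2.INTER_CUBIC),0,220,0,0,cv2.BORDER_CONSTANT),cv2.resize(s["color"][130:200,290:350],(360,420),interpolation=cv2.INTER_CUBIC)]))
```

```text
[[62. 95.]] [[566. 239.]]
[[145.  93.]] [[566. 170.]]
[[227.  92.]] [[565. 107.]]
[[310.  90.]] [[564.  49.]]
```

View pics/fin.png

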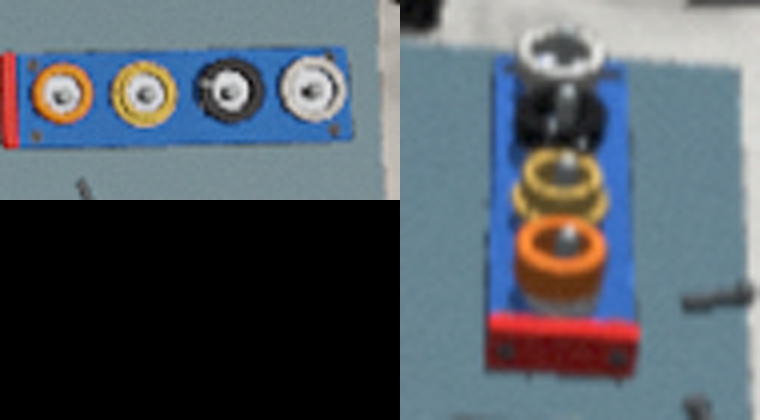

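The row from the red end is orange, brass, black, steel. Each is centred on its post, at top pixels (62,95), (145,93), (230,90), (312,90), and at its seated height in the side view. Nothing is being touched, so I'm handing in.

```bash
python3 -c "
from bench import *
print(close_job())"
```

```text
the job is handed in; nothing more can be done
None
```

The four rings are on the blue rack and looked fully seated in the final camera check; from the red end they run orange, brass, black, steel. I handed the job in at about 34 s of the 88 s limit, and no verdict came back.

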